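# Shut and bolt the tool chest

## Task

The lid of the red tool chest has been left standing open with its barrel bolt shot out. Draw the bolt back out of the way, lower the lid gently until it is fully shut (do not let it slam), then slide the bolt fully home into its keeper and let go. Leave the spray can, tape roll and hammer where they are.

Things in the scene. Friction and masses are not known exactly. Their poses are not given: they have to be found in the camera images.
- chest: Red sheet-steel tool chest fixed to the bench, 190 mm deep (x) x 360 mm wide (y) x 110 mm high; origin at the centre of its underside, z up. The lid covers its top from y = -176 to +90 mm; the rest of the top, y = +91 to +180 mm, is a fixed deck at the same height that carries the keeper. The far side (x = +95 mm) has the hinge; the robot is on the -x side.
- lid (a joint): Lid hinge angle, rad: 0 = fully shut (lid top level and flush with the deck, 110 mm above the bench), 1.57 = upright, stop at 1.75. Opens upward and away from the robot. The hinge is stiff: the lid stays where it is left and takes about 6 N at its edge to move.
- bolt (a joint): Slide of the bolt along the lid, m: 0 = fully drawn back, 0.050 = fully home (stop). It grows towards the chest's +y (towards the keeper). About 3 N of friction; stays where it is left. If it is out by more than about 0.018 it strikes the top of the keeper and holds the lid about 0.13 rad open.
- hinge (a point): Point on the hinge axis, at the middle of the lid's width, level with the shut lid's top surface: chest frame (95, -43, 110) mm. Axes parallel to the chest's; the hinge axis is the chest's y.
- lid_edge (a point): Middle of the lid's free edge, on its outer (upper) surface, 187 mm from the hinge axis. Lid is a plate 6 mm thick, 185 mm from hinge to edge, 266 mm wide; turns with the lid: z is the outward normal of the outer surface (up when shut, away from the robot when upright), y along the hinge, -x from hinge to edge.
- knob (a point): Centre of the top of the bolt's black knob: a round stem 16 mm in diameter, square to the lid's outer surface, reaching 58 mm above it (black from 24 mm up). Axes as lid_edge. 155 mm from the hinge axis; at chest y = +18 mm when drawn, +68 mm when home.
- bolt_tip (a point): Leading end of the bolt, an aluminium rod 12 mm thick, 145 mm long, its axis 12 mm above the lid, running in three steel staples 22 mm high. On its axis, 67 mm beyond the knob in y: chest y = +85 mm when drawn (within the lid), +135 mm when home, right through the keeper.
- keeper (a point): Centre of the opening of the brass keeper (a bridge on the fixed deck, 34 x 26 mm, 27 mm high, opening 22 mm wide and 22 mm high along y): chest frame (-60, 117, 122) mm.
- spray_can: Standing spray can 58 mm in diameter, 170 mm high, beside the chest; origin at the centre of its underside. Leave alone.
- tape_roll: Roll of tape lying flat, 100 mm in diameter, 45 mm high; origin at the centre of its underside. Leave alone.
- hammer: Hammer lying on the bench, 260 mm long, along its x. Leave alone.

How it is judged (in metres and radians):
On the way, in this order (a step that is already met when the one before it is completed fails the run):
1. the bolt is drawn back clear of the keeper (18 mm or less out) while the lid is still open (value of joint bolt below 0.018 m and value of joint lid above 0.1 rad), for 0.2 s.
2. the lid is fully shut with the bolt still drawn (value of joint lid below 0.03 rad and value of joint bolt below 0.022 m), for 0.2 s.
3. the bolt is fully home in its keeper, the lid shut (value of joint lid below 0.03 rad and value of joint bolt above 0.045 m), for 0.2 s.
At the end, for the whole second after the job is handed in: The lid is shut (within 0.03 rad), the bolt is home in its keeper (within 5 mm of its stop), and the spray can, tape roll and hammer are within 30 mm of where they started (all of step 3 and distance of each of spray_can, tape_roll, hammer from where it was at the start of the episode below 0.03 m); the robot touches nothing.
It fails at once if the lid slams: it closes faster than 2 rad/s in the last 0.15 rad (value of joint lid below 0.15 rad and velocity of joint lid below -2 rad/s).
It fails at once if the spray can, the tape roll or the hammer is knocked over or pushed by more than 30 mm (distance of any of spray_can, tape_roll, hammer from where it was at the start of the episode above 0.03 m or angle between spray_can's own z axis and vertical above 0.5 rad).
It also fails if it takes over 53 s, if anything falls off the work surface, if the arm or the gripper's body presses on something with over 40 N, if the wrist force passes 120 N, or if a joint passes its speed limit or range.

## Robot

A 6-joint arm with a two-finger parallel gripper is mounted at the origin on the work surface. World frame = base frame: x ahead of the robot, y to its left, z up, the work surface at z = 0. Lengths are in m, angles in degrees, forces in N, time in s.
With the tool pointing down it reaches from about 0.35 to 0.925 m from the base axis. Payload 6.4 kg.
Tool frame: the origin (TCP) lies at the very end of the fingers, on their centre line; the grasp point (between the pads) lies 19 mm behind it; z points along the fingers, y is the direction in which the jaws open and shut (so a half turn about z gives the same grasp; the last joint's range is limited). The gripper opens to 85 mm and grips with 20 to 120 N. Pads are 22 mm wide; open, the fingers measure 114 mm over their backs; the gripper's body (76 mm by 85 mm) begins 54 mm behind the grasp point. The pads swing forward as they close: fully open they stand 13 mm farther back than shut.
Start: joints at [62.16, 14.043, 89.255, -0, 76.702, -9.975], TCP at [0.199, 0.619, 0.193] pointing down, gripper open.
Joint ranges: [-179.41, 179.41], [-58.25, 129.5], [7.25, 145.43], [-54.29, 234.29], [11.92, 165.04], [-157.13, 157.13]. Speed limits (degrees/s): [147.25, 147.25, 180, 180, 180, 180].

## Interface

Orientations are given as a 3x3 rotation matrix whose columns are the frame's x, y, z axes.
In Python, from workcell import monitor, imaging, arm gives the robot as it stands.
- The arm moves only by the tool apply_moves, never from a script. Its argument "steps" is a list of rows, each an object of numbers: "dx", "dy", "dz": the shift along the tool's x, y, z scaled (see below); "wx", "wy", "wz": the turn, a rotation vector about the tool's x, y, z scaled (see below); "jaw": the gripper command: -1 is shut, 1 is fully open, values between are in proportion. A call has 1 to 12 rows; each row shifts and turns the commanded pose from where the row before left it, along the tool's axes as they then stand; what a row does not reach is not made up. The controller multiplies each number of a shift by 40 mm and each number of a turn by 0.08 rad. A row lasts 1/8 s, in which the tool goes at most 62.5 mm and 10.7 degrees, less where a joint would pass 70% of its speed; a pose out of reach is approached as far as the arm can. A call with a number of a shift or a turn outside -1 to 1 is refused whole. A call with a gripper value outside its range is refused whole. The fingers move at their own pace and stop on an object; "grip_force" is the grip in N (left out, the last holds). Time passes only in rows, so rows that do not move let the fingers close. It gives the time, the measured TCP pose, the force and the opening at its end, in the units of the state.
- monitor.observe(): the state, without advancing time (a new reading comes with each control period).
- imaging.read_camera(name): name is "scene" or "top" or "wrist"; returns the picture (420x560x3 uint8, red, green, blue); there is no depth.
- imaging.camera_info(name): a dict with "fx", "fy", "cx", "cy" (pixels), "rvec" (rotation vector, rad) and "tvec" (3), from world to camera coordinates, as OpenCV has them. Camera axes: x right, y down, z forward; pixel columns grow to the right and rows downward; lengths in m; the calibration is good to about 2 mm. A picture is of the moment at which its call begins: read the wrist's pose just before it. camera_info takes no time and is no camera call; for the wrist camera it gives the pose at the moment of the call.
- arm.job_done(): hands the job in, once; it reports no verdict.
The state is a dict: "t": time; "joints": joint angles; "joint_vel": joint speeds; "joint_torque": joint torques, N m; "position": TCP position; "tcp_rot": TCP orientation; "contact_force": force on the tool from outside, world axes, zero at the start; "torque": the same for the moment, N m; "finger_gap": finger opening in m.
Only numpy, scipy, OpenCV 4.12 (cv2) and the standard library are available. Lean on these libraries where they do the work, as an engineer would, in place of code of your own. Each camera call takes 0.05 s, during which the arm holds its last target. There are 200 camera calls.

## Working session

There is one attempt and no reset: what is moved stays moved. The work goes in short steps, Python scripts to look and compute and a tool call to move; the robot and the scene stay as the last step left them, time stands still between calls to the robot, and variables do not carry over. Pictures are saved under pics/ and viewed, about 8 in all and at most 12, crops included, and the job is handed in when it is done.

Besides the shell and the picture viewer there is one more tool, called after "Request:" as name([rows], argument=value, ...), one row to a line, values as JSON. apply_moves: Moves the arm, as the interface text tells. Its arguments: {"type":"object","properties":{"steps":{"type":"array"},"grip_force":{"type":"number"}},"required":["steps"]}

```bash
mkdir -p pics
python3 - <<'E'
from workcell import monitor, imaging
import cv2
for n in("scene","top"):
    im=imaging.read_camera(n); cv2.imwrite(f"pics/{n}0.png",im[...,::-1]); print(n,imaging.camera_info(n))
print(monitor.observe())
E
```

```text
scene {'fx': 473.0084230824852, 'fy': 473.0084230824852, 'cx': 280.20286625605297, 'cy': 204.7325812757652, 'rvec': array([ 2.31038573,  1.0786591 , -0.34934063]), 'tvec': array([-0.42438726, -0.19646737,  1.33694219])}
top {'fx': 457.2179417298176, 'fy': 457.2179417298176, 'cx': 281.2608565750886, 'cy': 213.53204812868475, 'rvec': array([ 2.16986196, -2.18227027,  0.08166661]), 'tvec': array([0.08043259, 0.53993728, 1.3516306 ])}
{'t': 0.1, 'joints': array([ 6.21618891e+01,  1.40802962e+01,  8.93197062e+01, -2.93957235e-04,
        7.67024217e+01, -9.97372787e+00]), 'joint_vel': array([-0.04791089, -0.14127404, -0.20318745, -0.05374076,  0.08989581,
        0.01974416]), 'joint_torque': array([ 7.13172212e-04, -4.30667746e+01, -3.27130258e+01, -2.83857196e-05,
        2.81930836e-03,  7.90205767e-07]), 'position': array([0.19910019, 0.61814235, 0.19197189]), 'tcp_rot': array([[-9.51785520e-01,  3.06763157e-01, -8.30366756e-04],
       [ 3.06764130e-01,  9.51784252e-01, -1.58308680e-03],
       [ 3.04697298e-04, -1.76148582e-03, -9.99998402e-01]]), 'contact_force': array([-1.02774637,  0.67797459, -0.29462193]), 'torque': array([ 0.02361527, -0.02880549, -0.02778875]), 'finger_gap': 0.08548050325682574}
```

View pics/scene0.png

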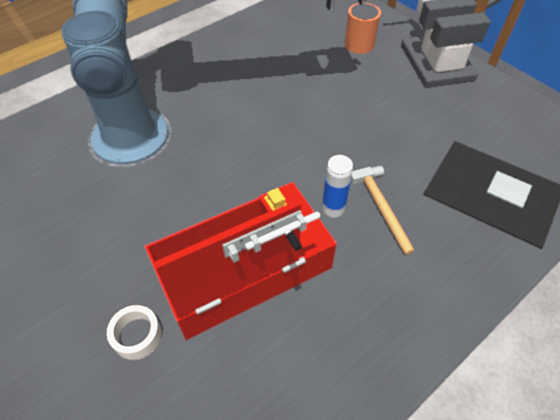

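View pics/top0.png

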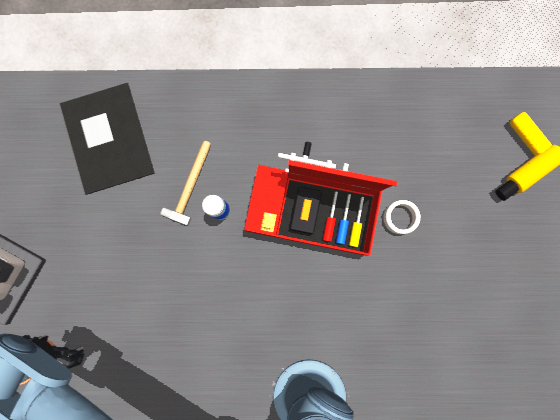

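The scene view shows the lid about upright, with the bolt and black knob at (293,240). The top view has the front edge running from (244,234) to (368,255), the keeper at (268,222) and the knob at (307,146).

```bash
cat > h.py <<'E'
import numpy as np, cv2
from workcell import monitor, imaging
def cam(n):
    i=imaging.camera_info(n); R=cv2.Rodrigues(np.array(i["rvec"]))[0]
    K=np.array([[i["fx"],0,i["cx"]],[0,i["fy"],i["cy"]],[0,0,1]]); return K,R,np.array(i["tvec"])
def ray(n,px,c=None):
    K,R,t=c or cam(n); d=R.T@np.linalg.inv(K)@[px[0],px[1],1.]; return -R.T@t,d/np.linalg.norm(d)
def onz(n,px,z,c=None):
    o,d=ray(n,px,c); return o+d*(z-o[2])/d[2]
def proj(n,P,c=None):
    K,R,t=c or cam(n); p=K@(R@np.array(P)+t); return p[:2]/p[2]
def tri(r1,r2):
    (a,d),(b,e)=r1,r2; s=np.linalg.lstsq(np.c_[d,-e],b-a,rcond=None)[0]
    p,q=a+d*s[0],b+e*s[1]; return (p+q)/2,np.linalg.norm(p-q)
E
python3 - <<'E'
from h import *
im=cv2.imread("pics/top0.png"); cv2.imwrite("pics/topc.png",cv2.resize(im[130:270,230:420],None,fx=4,fy=4,interpolation=cv2.INTER_CUBIC))
im2=cv2.imread("pics/scene0.png"); cv2.imwrite("pics/scc.png",cv2.resize(im2[180:340,140:340],None,fx=3.7,fy=3.7,interpolation=cv2.INTER_CUBIC))
for p in [(244,234),(368,255),(258,166),(268,222)]: print(p,onz("top",p,.11))
E
```

```text
(244, 234) [0.47621137 0.18156454 0.11      ]
(368, 255) [ 0.41570437 -0.16450264  0.11      ]
(258, 166) [0.66895662 0.14204803 0.11      ]
(268, 222) [0.50953396 0.11413704 0.11      ]
```

View pics/topc.png

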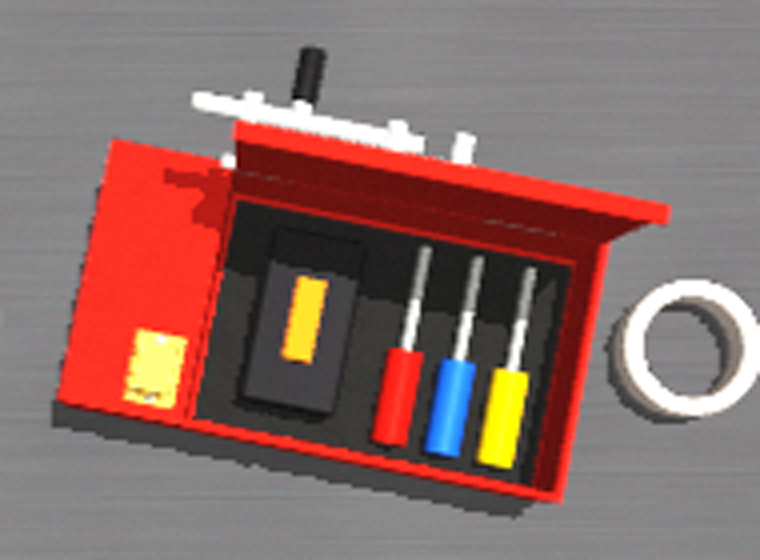

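View pics/scc.png

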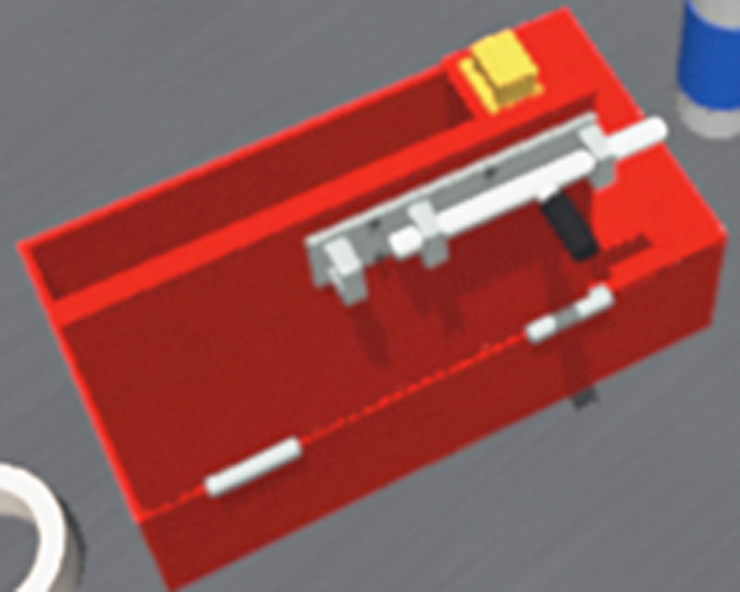

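In the top crop the chest corners are at (59,402), (562,501) and (112,140), and the knob tip is at (313,50). In the scene crop the knob tip is at (586,252), with the bolt sticking out past the lid.

Run:
```python
from h import *
T=lambda x,y:(230+x/4,130+y/4); S=lambda x,y:(140+x/3.7,180+y/3.7)
chest=np.array([[-95,180],[-95,-180],[95,180]])/1000
tw=[onz("top",T(*p),.11)[:2] for p in [(59,402),(562,501),(112,140)]]
sw=[onz("scene",S(*p),.11)[:2] for p in [(570,10),(22,245),(725,230)]]
print(np.round(tw,4),np.round(sw,4))
C=np.r_[chest,chest];W=np.array(tw+sw)
cm,wm=C.mean(0),W.mean(0);H=(C-cm).T@(W-wm);U,s,V=np.linalg.svd(H);R=(V.T@U.T)
t=wm-R@cm;print("yaw",np.degrees(np.arctan2(R[1,0],R[0,0])),"t",t,"res mm",np.round(1000*(W-(C@R.T+t)),1).tolist())
def tochest(P): return np.r_[R.T@(P[:2]-t),P[2]]
for n,a,b in [("knob",(313,50),(586,250)),("tip",(197,99),(660,128)),("edge+y",(237,122),(597,93)),("edge-y",(670,207),(62,325))]:
    P,g=tri(ray("top",T(*a)),ray("scene",S(*b)));print(n,np.round(P,4),"chest mm",np.round(1000*tochest(P),1),"gap",round(g*1000,1))
```

```text
[[ 0.486   0.1795]
 [ 0.415  -0.1714]
 [ 0.6718  0.142 ]] [[ 0.4919  0.1832]
 [ 0.4211 -0.1678]
 [ 0.6705  0.1457]]
yaw -11.283063914082783 t [ 0.54537457 -0.0131817 ] res mm [[-1.4, -2.5], [-2.0, -0.3], [-1.9, -2.7], [4.5, 1.3], [4.1, 3.3], [-3.3, 0.9]]
knob [0.6977 0.0081 0.2705] chest mm [145.2  50.7 270.5] gap 1.7
tip [0.668  0.0811 0.2688] chest mm [101.8 116.4 268.8] gap 3.0
edge+y [0.6476 0.0567 0.2977] chest mm [ 86.6  88.6 297.7] gap 3.3
edge-y [ 0.5935 -0.2025  0.3002] chest mm [  84.2 -176.2  300.2] gap 4.5
```

Request:
apply_moves([
  {"dz":-0.9,"wz":-0.29},
  {"dz":-0.9,"wz":-0.29},
  {"dz":-0.9,"wz":-0.29},
  {"dz":-0.9,"wz":-0.29},
  {"dz":-0.8,"wz":-0.28},
  {"dx":-0.5,"dy":-0.4},
  {"dx":-1,"dy":-0.84},
  {"dx":-1,"dy":-0.84},
  {"dx":-1,"dy":-0.84},
  {"dx":-1,"dy":-0.84},
  {"dx":-1,"dy":-0.84},
  {"dx":-1,"dy":-0.84},
])

```text
$.steps[0]: bad value
```

Request:
apply_moves([
  {"dx":-1,"dy":-0.84},
  {"dx":-1,"dy":-0.84},
  {"dx":-1,"dy":-0.84},
  {"dx":-1,"dy":-0.84},
  {"dx":-1,"dy":-0.84},
  {"dx":-1,"dy":-0.84},
  {"dx":-1,"dy":-0.84},
  {"dx":-1,"dy":-0.84},
  {"dx":-0.5,"dy":-0.4},
  {"dx":0,"jaw":0.2},
  {"dx":0,"jaw":0.2},
])

```text
$.steps[0]: bad value
```

Run:
```python
from h import *
s=monitor.observe();print(s["t"],s["position"],s["tcp_rot"],s["finger_gap"],s["contact_force"])
im=imaging.read_camera("wrist");cv2.imwrite("pics/w1.png",im[...,::-1])
P=np.array([.6977,.0081,.2705]);print(proj("wrist",P),proj("wrist",P-.034*np.array([.98,-.196,0])))
print(imaging.camera_info("wrist"))
```

```text
0.1 [0.19910019 0.61814235 0.19197189] [[-9.51785520e-01  3.06763157e-01 -8.30366756e-04]
 [ 3.06764130e-01  9.51784252e-01 -1.58308680e-03]
 [ 3.04697298e-04 -1.76148582e-03 -9.99998402e-01]] 0.08548050325682574 [-1.02774637  0.67797459 -0.29462193]
[-187.68605157  947.28933664] [-207.59006706  935.62118268]
{'fx': 371.84424976630004, 'fy': 371.84424976630004, 'cx': 278.6989323150018, 'cy': 213.96561084386357, 'rvec': array([-2.31228354, -1.68363433, -0.27896377]), 'tvec': array([-0.64854923, -0.04236706,  0.38184091])}
```

View pics/w1.png

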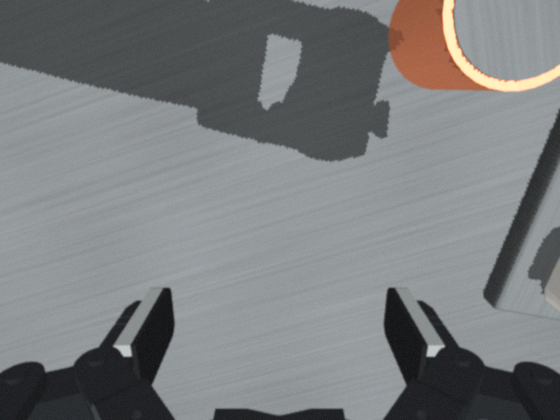

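The moves were refused, most likely because every row needs all seven numbers. The wrist picture therefore shows only the empty bench at the start pose. I'll resend with full rows.

Request:
apply_moves([
  {"dx":0,"dy":0,"dz":-0.9,"wx":0,"wy":0,"wz":-0.29,"jaw":1},
  {"dx":0,"dy":0,"dz":-0.9,"wx":0,"wy":0,"wz":-0.29,"jaw":1},
  {"dx":0,"dy":0,"dz":-0.9,"wx":0,"wy":0,"wz":-0.29,"jaw":1},
  {"dx":0,"dy":0,"dz":-0.9,"wx":0,"wy":0,"wz":-0.29,"jaw":1},
  {"dx":0,"dy":0,"dz":-0.8,"wx":0,"wy":0,"wz":-0.28,"jaw":1},
  {"dx":-0.5,"dy":-0.4,"dz":0,"wx":0,"wy":0,"wz":0,"jaw":1},
  {"dx":-1,"dy":-0.84,"dz":0,"wx":0,"wy":0,"wz":0,"jaw":1},
  {"dx":-1,"dy":-0.84,"dz":0,"wx":0,"wy":0,"wz":0,"jaw":1},
  {"dx":-1,"dy":-0.84,"dz":0,"wx":0,"wy":0,"wz":0,"jaw":1},
  {"dx":-1,"dy":-0.84,"dz":0,"wx":0,"wy":0,"wz":0,"jaw":1},
  {"dx":-1,"dy":-0.84,"dz":0,"wx":0,"wy":0,"wz":0,"jaw":1},
  {"dx":-1,"dy":-0.84,"dz":0,"wx":0,"wy":0,"wz":0,"jaw":1},
])

```text
t: 1.65
position: [0.4126, 0.353, 0.3687]
tcp_rot: [[-0.981, 0.195, -0.0], [0.195, 0.981, -0.0], [0.0, -0.0, -1.0]]
contact_force: [0.3, 0.5, 0.3]
finger_gap: 0.0855
```

Request:
apply_moves([
  {"dx":-1,"dy":-0.85,"dz":0,"wx":0,"wy":0,"wz":0,"jaw":0.3},
  {"dx":-1,"dy":-0.85,"dz":0,"wx":0,"wy":0,"wz":0,"jaw":0.3},
  {"dx":-1,"dy":-0.85,"dz":0,"wx":0,"wy":0,"wz":0,"jaw":0.3},
  {"dx":-1,"dy":-0.85,"dz":0,"wx":0,"wy":0,"wz":0,"jaw":0.3},
  {"dx":-1,"dy":-0.85,"dz":0,"wx":0,"wy":0,"wz":0,"jaw":0.3},
  {"dx":-1,"dy":-0.85,"dz":0,"wx":0,"wy":0,"wz":0,"jaw":0.3},
  {"dx":-1,"dy":-0.85,"dz":0,"wx":0,"wy":0,"wz":0,"jaw":0.3},
  {"dx":-1,"dy":-0.85,"dz":0,"wx":0,"wy":0,"wz":0,"jaw":0.3},
  {"dx":-0.33,"dy":-0.25,"dz":0,"wx":0,"wy":0,"wz":0,"jaw":0.3},
  {"dx":0,"dy":0,"dz":0,"wx":0,"wy":0,"wz":0,"jaw":0.3},
])

```text
t: 2.9
position: [0.6836, 0.0124, 0.3681]
tcp_rot: [[-0.981, 0.196, -0.002], [0.196, 0.981, 0.001], [0.002, 0.0, -1.0]]
contact_force: [0.4, 0.7, -0.1]
finger_gap: 0.0551
```

Run:
```python
from h import *
s=monitor.observe();print(s["t"],s["position"],s["finger_gap"])
im=imaging.read_camera("wrist");cv2.imwrite("pics/w2.png",im[...,::-1])
P=np.array([.6977,.0081,.2705]);print(proj("wrist",P),proj("wrist",P-.034*np.array([.98,-.196,0])))
```

```text
2.9 [0.68362871 0.01244474 0.3680991 ] 0.055110494497753126
[276.49428873 217.17638738] [276.43315384 175.47929773]
```

View pics/w2.png

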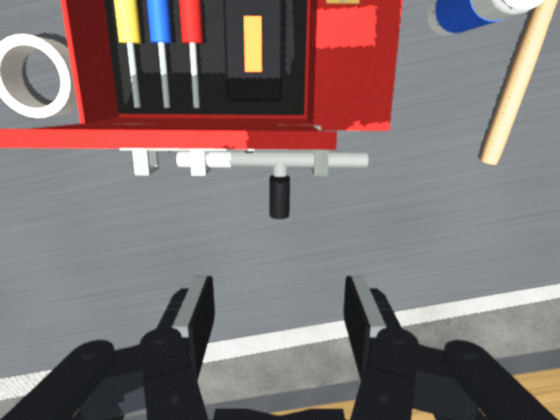

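In the wrist view the knob tip is at (279,218), against a prediction of (276,217), and it is centred between the jaws. The lid edge runs parallel to the image rows, so I'm narrowing the jaws, descending and gripping.

Request:
apply_moves([
  {"dx":0,"dy":0.04,"dz":0.3,"wx":0,"wy":0,"wz":0,"jaw":-0.25},
  {"dx":-0.05,"dy":0,"dz":0.5,"wx":0,"wy":0,"wz":0,"jaw":-0.25},
  {"dx":0,"dy":0,"dz":0.7,"wx":0,"wy":0,"wz":0,"jaw":-0.25},
  {"dx":0,"dy":0,"dz":0.7,"wx":0,"wy":0,"wz":0,"jaw":-0.25},
  {"dx":0,"dy":0,"dz":0.5,"wx":0,"wy":0,"wz":0,"jaw":-0.25},
  {"dx":0,"dy":0,"dz":0.3,"wx":0,"wy":0,"wz":0,"jaw":-0.25},
  {"dx":0,"dy":0,"dz":0,"wx":0,"wy":0,"wz":0,"jaw":-0.25},
], grip_force=40)

```text
t: 3.82
position: [0.6854, 0.0142, 0.248]
tcp_rot: [[-0.981, 0.195, -0.001], [0.195, 0.981, 0.0], [0.001, -0.0, -1.0]]
contact_force: [0.0, 0.2, 0.5]
finger_gap: 0.0321
```

Request:
apply_moves([
  {"dx":0,"dy":0,"dz":0,"wx":0,"wy":0,"wz":0,"jaw":-1},
  {"dx":0,"dy":0,"dz":0,"wx":0,"wy":0,"wz":0,"jaw":-1},
  {"dx":0,"dy":0,"dz":0,"wx":0,"wy":0,"wz":0,"jaw":-1},
  {"dx":0,"dy":0,"dz":0,"wx":0,"wy":0,"wz":0,"jaw":-1},
  {"dx":0,"dy":0,"dz":0,"wx":0,"wy":0,"wz":0,"jaw":-1},
], grip_force=40)

```text
t: 4.45
position: [0.6859, 0.014, 0.2491]
tcp_rot: [[-0.981, 0.195, 0.0], [0.195, 0.981, -0.0], [-0.0, 0.0, -1.0]]
contact_force: [0.9, -1.0, -0.3]
finger_gap: -0.0001
```

Run:
```python
from h import *
a=imaging.read_camera("wrist")[...,::-1];b=imaging.read_camera("scene")[...,::-1]
b=cv2.resize(b[100:300,190:390],(400,400),interpolation=cv2.INTER_CUBIC)
cv2.imwrite("pics/w3.png",np.hstack([cv2.resize(a,(400,300)).copy() if 0 else np.vstack([cv2.resize(a,(400,300)),np.zeros((100,400,3),np.uint8)]),b]))
```

```text
(no output)
```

View pics/w3.png

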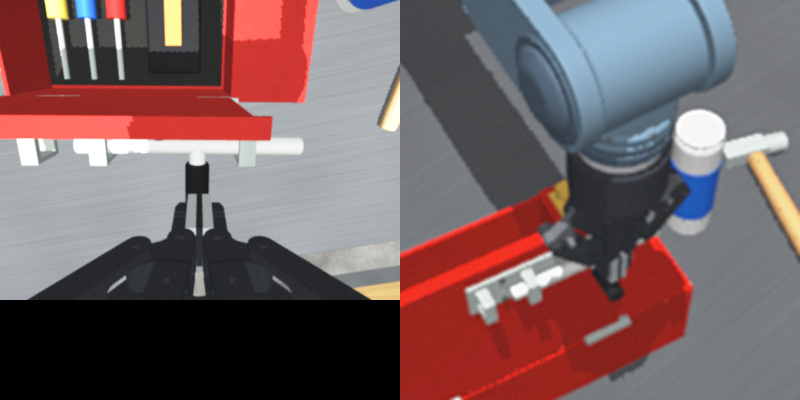

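The jaws shut fully, so they missed the knob. Both views put it below or in front of the fingertips, so I'll triangulate from the two wrist views.

Run:
```python
from h import *
im=cv2.imread("pics/w2.png");s=monitor.observe();print(s["t"],s["position"])
c=cam("wrist");K,R,t=c
# pose of w2 camera: same orientation, shifted
dw=np.array([.6836,.0124,.3681])-s["position"]
c2=(K,R,t-R@dw)
a=imaging.read_camera("wrist")[...,::-1];cv2.imwrite("pics/w3full.png",a)
for n,I in(("w2",im),("w3",a)):
    m=(I[150:300,262:296].max(2)<45).astype(int);print(n,[(150+i,int(r.sum())) for i,r in enumerate(m) if i%4==0])
    m=(I.astype(int)[60:260,120:200]);red=(m[...,2]>120)&(m[...,1]<70);rows=np.where(red[:,20])[0]+60;print(rows.min(),rows.max())
for p2,p3 in [((279.5,217.5),(276,270)),((279.5,177),(276,228))]:
    print(tri(ray(0,p2,c2),ray(0,p3,c)))
print("cam c",-R.T@t,"TCP px",proj(0,s["position"],c),"grasp",proj(0,s["position"]+[0,0,.019],c))
```

```text
4.55 [0.68585146 0.01399426 0.24897464]
w2 [(150, 0), (154, 0), (158, 0), (162, 0), (166, 0), (170, 0), (174, 0), (178, 18), (182, 17), (186, 9), (190, 7), (194, 9), (198, 9), (202, 9), (206, 8), (210, 8), (214, 8), (218, 0), (222, 0), (226, 0), (230, 0), (234, 0), (238, 0), (242, 0), (246, 0), (250, 0), (254, 0), (258, 0), (262, 0), (266, 0), (270, 0), (274, 0), (278, 0), (282, 0), (286, 0), (290, 0), (294, 0), (298, 0)]
114 130
w3 [(150, 0), (154, 0), (158, 0), (162, 0), (166, 0), (170, 0), (174, 0), (178, 0), (182, 0), (186, 0), (190, 0), (194, 0), (198, 0), (202, 0), (206, 0), (210, 0), (214, 0), (218, 0), (222, 0), (226, 0), (230, 5), (234, 30), (238, 30), (242, 30), (246, 29), (250, 29), (254, 29), (258, 29), (262, 29), (266, 29), (270, 9), (274, 5), (278, 5), (282, 5), (286, 5), (290, 5), (294, 6), (298, 6)]
119 161
(array([0.72660064, 0.00354371, 0.18987064]), np.float64(0.0007599299998345462))
(array([0.66960882, 0.0151459 , 0.25626769]), np.float64(1.0661503419517678e-05))
cam c [0.60381735 0.0296907  0.43073924] TCP px [279.99002125 251.26103854] grasp [280.11507181 267.63427068]
```

Run:
```python
from h import *
a=cv2.imread("pics/w3full.png")[180:400,200:360]
b=imaging.read_camera("scene")[...,::-1][190:270,250:330]
cv2.imwrite("pics/w4.png",np.hstack([cv2.resize(a,(400,550),interpolation=cv2.INTER_CUBIC),cv2.resize(b,(400,550),interpolation=cv2.INTER_CUBIC)]))
s=monitor.observe()
# mark: chest-frame model px in scene
P=s["position"];c=cam("scene")
for n,q in(("tcp",P),("grasp",P+[0,0,.019]),("knob",np.array([.6977,.0081,.2705]))):
    u=proj(0,q,c);print(n,u,"crop",400+(u[0]-250)*5,(u[1]-190)*6.875)
c=cam("wrist")
for n,q in(("tcp",P),("grasp",P+[0,0,.019]),("knob",np.array([.6977,.0081,.2705]))):
    u=proj(0,q,c);print(n,u,"crop",(u[0]-200)*2.5,(u[1]-180)*2.5)
```

```text
tcp [295.58741096 247.62430278] crop 627.937054792007 396.16708160370877
grasp [295.88664248 241.96441935] crop 629.4332123855531 357.2553830549944
knob [297.89371693 247.62849179] crop 639.4685846348798 396.195881023461
tcp [279.975534   251.22240741] crop 199.93883500893872 178.05601853373517
grasp [280.09906818 267.58842545] crop 200.24767043894926 218.97106363385106
knob [273.05743664 293.38672193] crop 182.6435916014576 283.46680482450466
```

View pics/w4.png

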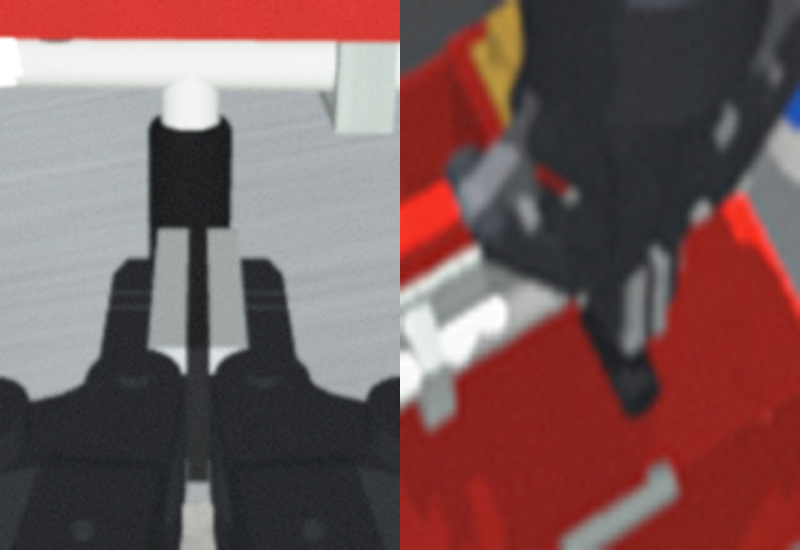

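The crops show the pads lying above the knob. The fingertips reach about 20 mm less far than the nominal TCP, so the knob is just below them. I'll open, lower about 22 mm and close again.

Request:
apply_moves([
  {"dx":0,"dy":0,"dz":-0.1,"wx":0,"wy":0,"wz":0,"jaw":-0.25},
  {"dx":0,"dy":-0.06,"dz":0,"wx":0,"wy":0,"wz":0,"jaw":-0.25},
  {"dx":0,"dy":0,"dz":0,"wx":0,"wy":0,"wz":0,"jaw":-0.25},
  {"dx":0,"dy":0,"dz":0.2,"wx":0,"wy":0,"wz":0,"jaw":-0.25},
  {"dx":0,"dy":0,"dz":0.25,"wx":0,"wy":0,"wz":0,"jaw":-0.25},
  {"dx":0,"dy":0,"dz":0.25,"wx":0,"wy":0,"wz":0,"jaw":-0.25},
  {"dx":0,"dy":0,"dz":0,"wx":0,"wy":0,"wz":0,"jaw":-1},
  {"dx":0,"dy":0,"dz":0,"wx":0,"wy":0,"wz":0,"jaw":-1},
  {"dx":0,"dy":0,"dz":0,"wx":0,"wy":0,"wz":0,"jaw":-1},
  {"dx":0,"dy":0,"dz":0,"wx":0,"wy":0,"wz":0,"jaw":-1},
], grip_force=40)

```text
t: 5.9
position: [0.6844, 0.0119, 0.2233]
tcp_rot: [[-0.981, 0.195, -0.003], [0.195, 0.981, 0.001], [0.003, -0.0, -1.0]]
contact_force: [-1.0, -0.0, -10.3]
finger_gap: 0.0139
```

Run:
```python
from h import *
a=imaging.read_camera("wrist")[...,::-1][180:400,200:360]
b=imaging.read_camera("scene")[...,::-1][190:270,250:330]
s=monitor.observe();print(s["t"],s["position"],s["contact_force"],s["finger_gap"],s["torque"])
cv2.imwrite("pics/w5.png",np.hstack([cv2.resize(a,(400,550),interpolation=cv2.INTER_CUBIC),cv2.resize(b,(400,550),interpolation=cv2.INTER_CUBIC)]))
```

```text
6.0 [0.68443632 0.01187313 0.22327228] [ -1.13569368   0.98384303 -11.85290352] 0.014069379677500661 [ 0.15232842  0.17706517 -0.10973542]
```

View pics/w5.png

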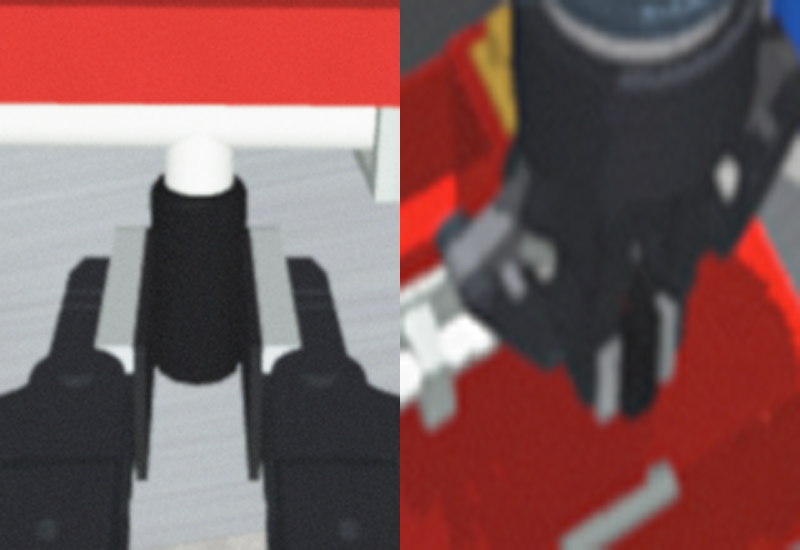

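Now the knob sits well between the pads, with a gap of 14 mm. Next I draw the bolt back, about 32 mm towards −y.

Request:
apply_moves([
  {"dx":0,"dy":-0.08,"dz":0,"wx":0,"wy":0,"wz":0,"jaw":-1},
  {"dx":0,"dy":-0.12,"dz":0,"wx":0,"wy":0,"wz":0,"jaw":-1},
  {"dx":0,"dy":-0.12,"dz":0,"wx":0,"wy":0,"wz":0,"jaw":-1},
  {"dx":0,"dy":-0.12,"dz":0,"wx":0,"wy":0,"wz":0,"jaw":-1},
  {"dx":0,"dy":-0.12,"dz":0,"wx":0,"wy":0,"wz":0,"jaw":-1},
  {"dx":0,"dy":-0.12,"dz":0,"wx":0,"wy":0,"wz":0,"jaw":-1},
  {"dx":0,"dy":-0.08,"dz":0,"wx":0,"wy":0,"wz":0,"jaw":-1},
  {"dx":0,"dy":0,"dz":0,"wx":0,"wy":0,"wz":0,"jaw":-1},
  {"dx":0,"dy":0,"dz":0,"wx":0,"wy":0,"wz":0,"jaw":-1},
])

```text
t: 7.12
position: [0.6781, -0.0187, 0.2235]
tcp_rot: [[-0.981, 0.196, -0.004], [0.196, 0.981, -0.0], [0.004, -0.001, -1.0]]
contact_force: [-5.7, 1.3, -20.4]
finger_gap: 0.0143
```

Run:
```python
from h import *
s=monitor.observe();print(s["t"],s["position"],s["contact_force"],s["torque"],s["finger_gap"])
# waypoints in tool axes: arc about hinge, stem pt 155 along, 43 above
for a0 in(1.53,):
    A=np.r_[np.arange(a0,0,-.1),0]
    q=np.c_[-155*np.cos(A)+43*np.sin(A),155*np.sin(A)+43*np.cos(A)]
    d=np.diff(q,axis=0)/40   # chest x, z ; tool x=-chest x, tool z=-z
    print(np.round(np.c_[A[1:],-d[:,0],-d[:,1]],2).tolist())
```

```text
7.125 [ 0.67813856 -0.01868077  0.22352012] [ -5.65332302   1.27643064 -20.38632085] [ 0.32227143  0.74201318 -0.1424777 ] 0.014333592326262455
[[1.43, 0.4, -0.07], [1.33, 0.4, -0.03], [1.23, 0.4, 0.01], [1.13, 0.4, 0.05], [1.03, 0.39, 0.09], [0.93, 0.38, 0.13], [0.83, 0.37, 0.16], [0.73, 0.35, 0.2], [0.63, 0.33, 0.23], [0.53, 0.3, 0.27], [0.43, 0.27, 0.29], [0.33, 0.24, 0.32], [0.23, 0.21, 0.34], [0.13, 0.18, 0.36], [0.03, 0.14, 0.38], [0.0, 0.03, 0.12]]
```

Request:
apply_moves([
  {"dx":0.1,"dy":0,"dz":0.03,"wx":0,"wy":0,"wz":0,"jaw":-1},
  {"dx":0.2,"dy":0,"dz":-0.01,"wx":0,"wy":0,"wz":0,"jaw":-1},
  {"dx":0.2,"dy":0,"dz":-0.02,"wx":0,"wy":0,"wz":0,"jaw":-1},
  {"dx":0.2,"dy":0,"dz":-0.02,"wx":0,"wy":0,"wz":0,"jaw":-1},
  {"dx":0.2,"dy":0,"dz":-0.01,"wx":0,"wy":0,"wz":0,"jaw":-1},
  {"dx":0.1,"dy":0,"dz":0,"wx":0,"wy":0,"wz":0,"jaw":-1},
])

```text
t: 7.88
position: [0.6411, -0.0109, 0.2286]
tcp_rot: [[-0.981, 0.196, 0.005], [0.196, 0.981, -0.002], [-0.005, -0.001, -1.0]]
contact_force: [1.3, -2.3, -7.6]
finger_gap: 0.014
```

Run:
```python
from h import *
s=monitor.observe();print(s["t"],s["position"],s["contact_force"],s["torque"],s["finger_gap"])
a=imaging.read_camera("wrist")[...,::-1]
cv2.imwrite("pics/w6.png",np.hstack([cv2.resize(a[150:],(400,270)),cv2.resize(imaging.read_camera("scene")[...,::-1][130:290,170:410],(400,270),interpolation=cv2.INTER_CUBIC)]))
```

```text
7.875 [ 0.64114457 -0.01087409  0.22857468] [ 1.28812082 -2.26123169 -7.60605704] [-0.48961898 -0.55559546 -0.04390693] 0.01402665976432614
```

View pics/w6.png

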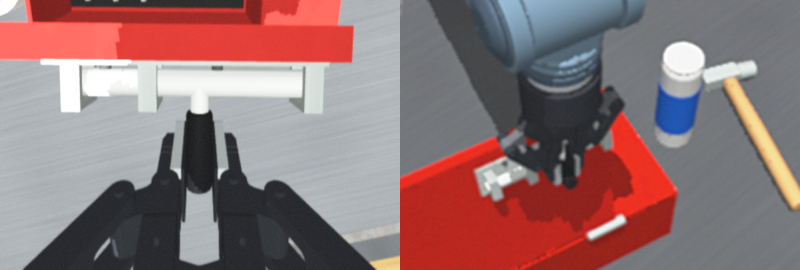

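The lid follows, the bolt is drawn (its tip is inside the right-hand staple) and the knob is still held. I'm continuing the arc.

Request:
apply_moves([
  {"dx":0.2,"dy":0,"dz":0,"wx":0,"wy":0,"wz":0,"jaw":-1},
  {"dx":0.3,"dy":0,"dz":0.02,"wx":0,"wy":0,"wz":0,"jaw":-1},
  {"dx":0.3,"dy":0,"dz":0.05,"wx":0,"wy":0,"wz":0,"jaw":-1},
  {"dx":0.3,"dy":0,"dz":0.07,"wx":0,"wy":0,"wz":0,"jaw":-1},
  {"dx":0.29,"dy":0,"dz":0.09,"wx":0,"wy":0,"wz":0,"jaw":-1},
  {"dx":0.28,"dy":0,"dz":0.11,"wx":0,"wy":0,"wz":0,"jaw":-1},
  {"dx":0.2,"dy":0,"dz":0.09,"wx":0,"wy":0,"wz":0,"jaw":-1},
])

```text
t: 8.85
position: [0.568, 0.0045, 0.2133]
tcp_rot: [[-0.981, 0.196, 0.006], [0.196, 0.981, -0.0], [-0.006, 0.001, -1.0]]
contact_force: [-0.8, -0.3, 9.9]
finger_gap: 0.0129
```

Run:
```python
from h import *
s=monitor.observe();p=s["position"];print(s["t"],p,s["contact_force"],s["torque"],s["finger_gap"])
print("chest",.9807*(p[0]-.5454)-.1956*(p[1]+.0132), .1956*(p[0]-.5454)+.9807*(p[1]+.0132))
```

```text
8.85 [0.56799903 0.00447405 0.21333811] [-0.75509959 -0.31367473  9.87450982] [ 0.08396233 -0.22034799 -0.37906886] 0.012930270767496341
chest 0.01870582180525476 0.021753309374630485
```

Request:
apply_moves([
  {"dx":0.18,"dy":0,"dz":0.11,"wx":0,"wy":0,"wz":0,"jaw":-1},
  {"dx":0.18,"dy":0,"dz":0.12,"wx":0,"wy":0,"wz":0,"jaw":-1},
  {"dx":0.17,"dy":0,"dz":0.13,"wx":0,"wy":0,"wz":0,"jaw":-1},
  {"dx":0.16,"dy":0,"dz":0.14,"wx":0,"wy":0,"wz":0,"jaw":-1},
  {"dx":0.15,"dy":0,"dz":0.14,"wx":0,"wy":0,"wz":0,"jaw":-1},
  {"dx":0.14,"dy":0,"dz":0.15,"wx":0,"wy":0,"wz":0,"jaw":-1},
  {"dx":0.14,"dy":0,"dz":0.15,"wx":0,"wy":0,"wz":0,"jaw":-1},
  {"dx":0.13,"dy":0,"dz":0.16,"wx":0,"wy":0,"wz":0,"jaw":-1},
  {"dx":0.12,"dy":0,"dz":0.16,"wx":0,"wy":0,"wz":0,"jaw":-1},
  {"dx":0.1,"dy":0,"dz":0.14,"wx":0,"wy":0,"wz":0,"jaw":-1},
  {"dx":0,"dy":0,"dz":0,"wx":0,"wy":0,"wz":0,"jaw":-1},
])

```text
t: 10.22
position: [0.4974, 0.0197, 0.1535]
tcp_rot: [[-0.981, 0.193, -0.031], [0.193, 0.981, 0.007], [0.032, 0.001, -0.999]]
contact_force: [-44.7, 9.7, 31.4]
finger_gap: 0.0002
```

Run:
```python
from h import *
s=monitor.observe();p=s["position"];print(s["t"],p,s["contact_force"],s["torque"],s["finger_gap"])
print("chest",.9807*(p[0]-.5454)-.1956*(p[1]+.0132), .1956*(p[0]-.5454)+.9807*(p[1]+.0132))
a=imaging.read_camera("wrist")[...,::-1]
cv2.imwrite("pics/w7.png",np.hstack([cv2.resize(a[100:],(400,300)),cv2.resize(imaging.read_camera("scene")[...,::-1][150:300,190:390],(400,300),interpolation=cv2.INTER_CUBIC)]))
```

```text
10.225 [0.49735498 0.0197441  0.15354811] [-44.73139847   9.71447014  31.40834127] [1.6801079  7.42840008 0.03223891] 0.00022184416777365268
chest -0.053561618686280954 0.022910677093096646
```

View pics/w7.png

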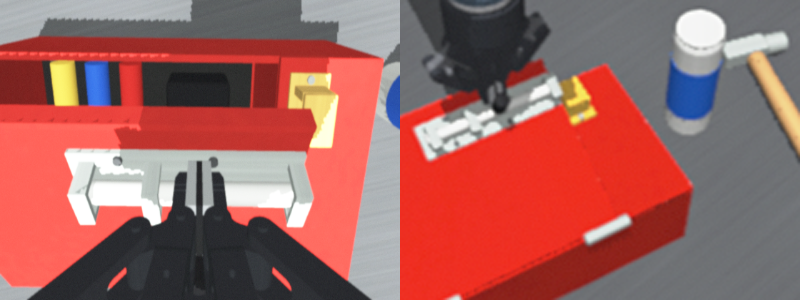

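The grip slipped off as the stem pivoted. The fingers are shut and pressing on the robot side of the knob, with the lid still about 0.3 rad open and the bolt drawn. I'll back off upwards and press the lid shut with the closed fingertips, clear of the bolt.

Request:
apply_moves([
  {"dx":0.2,"dy":0,"dz":-0.3,"wx":0,"wy":0,"wz":0,"jaw":-1},
  {"dx":0.1,"dy":0,"dz":-0.7,"wx":0,"wy":0,"wz":0,"jaw":-1},
  {"dx":0,"dy":0,"dz":-0.9,"wx":0,"wy":0,"wz":0,"jaw":-1},
  {"dx":0,"dy":-0.4,"dz":-0.5,"wx":0,"wy":0,"wz":0,"jaw":-1},
  {"dx":0,"dy":-0.9,"dz":0,"wx":0,"wy":0,"wz":0,"jaw":-1},
  {"dx":0,"dy":-1,"dz":0,"wx":0,"wy":0,"wz":0,"jaw":-1},
  {"dx":0,"dy":-0.8,"dz":0,"wx":0,"wy":0,"wz":0,"jaw":-1},
  {"dx":0,"dy":-0.2,"dz":0,"wx":0,"wy":0,"wz":0,"jaw":-1},
  {"dx":0,"dy":0,"dz":0,"wx":0,"wy":0,"wz":0,"jaw":-1},
])

```text
t: 11.45
position: [0.4714, -0.111, 0.2494]
tcp_rot: [[-0.981, 0.196, -0.0], [0.196, 0.981, 0.001], [0.0, 0.001, -1.0]]
contact_force: [-0.2, 0.4, 1.2]
finger_gap: 0.0001
```

```bash
cat >> h.py <<'E'
def st():
    s=monitor.observe();p=s["position"];x,y=p[0]-.5454,p[1]+.0132
    print(round(s["t"],2),"pos",p.round(4),"F",s["contact_force"].round(1),"gap",round(s["finger_gap"],4),"chest",round(.9807*x-.1956*y,4),round(.1956*x+.9807*y,4));return s
def world(cx,cy,z): return np.array([.5454+.9807*cx+.1956*cy,-.0132-.1956*cx+.9807*cy,z])
E
python3 - <<'E'
from h import *
st()
a=imaging.read_camera("wrist")[...,::-1];cv2.imwrite("pics/w8.png",a)
b=imaging.read_camera("top")[...,::-1];cv2.imwrite("pics/t8.png",b);c=imaging.read_camera("scene")[...,::-1];cv2.imwrite("pics/s8.png",c)
# black knob blob near predicted knob for lid angles, in scene and wrist
for an in(0,.1,.2,.3,.4):
    k=world(.095+(-.155*np.cos(an)+.058*np.sin(an)),.020,.11+.155*np.sin(an)+.058*np.cos(an))
    e=world(.095-.187*np.cos(an),-.176,.11+.187*np.sin(an)); e2=world(.095-.187*np.cos(an),.09,.11+.187*np.sin(an))
    print(an,*[(proj(n,k).round(0),proj(n,e).round(0),proj(n,e2).round(0)) for n in("scene","wrist")])
E
```

```text
11.45 pos [ 0.4714 -0.111   0.2494] F [-0.2  0.4  1.2] gap 0.0001 chest -0.0534 -0.1104
0 (array([235., 205.]), array([146., 246.]), array([258., 198.])) (array([456., 197.]), array([202., 142.]), array([513., 142.]))
0.1 (array([235., 202.]), array([144., 242.]), array([258., 193.])) (array([464., 212.]), array([198., 146.]), array([526., 146.]))
0.2 (array([237., 201.]), array([142., 238.]), array([259., 189.])) (array([472., 230.]), array([193., 153.]), array([541., 154.]))
0.3 (array([238., 200.]), array([141., 235.]), array([259., 185.])) (array([480., 251.]), array([188., 164.]), array([556., 164.]))
0.4 (array([240., 200.]), array([140., 233.]), array([260., 182.])) (array([487., 276.]), array([183., 178.]), array([572., 179.]))
```

Run:
```python
import cv2,numpy as np
a=cv2.imread("pics/w8.png");s=cv2.imread("pics/s8.png")[150:300,150:350];
cv2.imwrite("pics/v8.png",np.hstack([cv2.resize(a,(400,300)),cv2.resize(s,(400,300),interpolation=cv2.INTER_CUBIC)]))
```

```text
(no output)
```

View pics/v8.png

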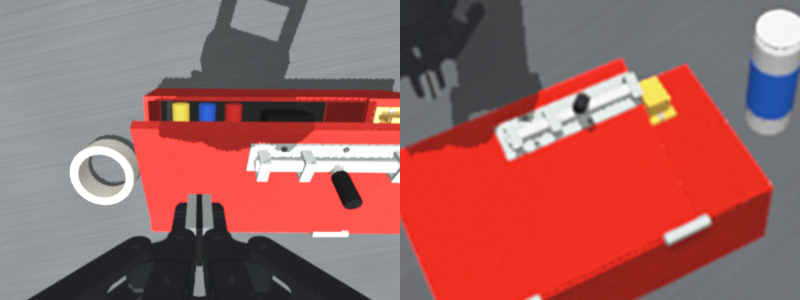

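The wrist crop has the lid edge at row 171 and the knob tip at row 280 (full-size pixels), which puts the lid at about 0.37 rad with the bolt drawn. I'm pressing it down slowly.

Request:
apply_moves([
  {"dx":0.3,"dy":0,"dz":0.3,"wx":0,"wy":0,"wz":0,"jaw":-1},
  {"dx":0,"dy":0,"dz":0.6,"wx":0,"wy":0,"wz":0,"jaw":-1},
  {"dx":0,"dy":0,"dz":0.5,"wx":0,"wy":0,"wz":0,"jaw":-1},
  {"dx":0,"dy":0,"dz":0.3,"wx":0,"wy":0,"wz":0,"jaw":-1},
  {"dx":0,"dy":0,"dz":0.25,"wx":0,"wy":0,"wz":0,"jaw":-1},
  {"dx":0,"dy":0,"dz":0.25,"wx":0,"wy":0,"wz":0,"jaw":-1},
  {"dx":0,"dy":0,"dz":0.2,"wx":0,"wy":0,"wz":0,"jaw":-1},
  {"dx":0,"dy":0,"dz":0.2,"wx":0,"wy":0,"wz":0,"jaw":-1},
])

```text
t: 12.6
position: [0.4602, -0.1092, 0.145]
tcp_rot: [[-0.981, 0.195, 0.001], [0.195, 0.981, -0.0], [-0.001, -0.0, -1.0]]
contact_force: [-0.4, 0.3, 1.4]
finger_gap: 0.0001
```

```bash
python3 -c "
from h import *
st()"
```

```text
12.6 pos [ 0.4602 -0.1092  0.145 ] F [-0.4  0.3  1.4] gap 0.0001 chest -0.0648 -0.1108
```

No contact yet, so the fingertips do end about 25 mm or more short of the nominal TCP. I'll carry on slowly until force shows.

Request:
apply_moves([
  {"dx":0,"dy":0,"dz":0.15,"wx":0,"wy":0,"wz":0,"jaw":-1},
  {"dx":0,"dy":0,"dz":0.15,"wx":0,"wy":0,"wz":0,"jaw":-1},
])

```text
t: 12.85
position: [0.46, -0.1092, 0.1329]
tcp_rot: [[-0.981, 0.195, 0.0], [0.195, 0.981, -0.0], [-0.0, -0.0, -1.0]]
contact_force: [-0.6, 0.4, 1.6]
finger_gap: -0.0
```

Request:
apply_moves([
  {"dx":0,"dy":0,"dz":0.15,"wx":0,"wy":0,"wz":0,"jaw":-1},
  {"dx":0,"dy":0,"dz":0.15,"wx":0,"wy":0,"wz":0,"jaw":-1},
])

```text
t: 13.1
position: [0.4599, -0.1091, 0.1207]
tcp_rot: [[-0.981, 0.195, 0.0], [0.195, 0.981, -0.0], [-0.0, -0.0, -1.0]]
contact_force: [-0.8, 0.3, 1.6]
finger_gap: 0.0001
```

Run:
```python
from h import *
st()
a=imaging.read_camera("wrist")[...,::-1].astype(int);cv2.imwrite("pics/w9.png",a)
# lid edge vs. inside: red column profile left of fingers
for col in(235,255):
    r=(a[:,col,2]>110)&(a[:,col,1]<80); d=np.flatnonzero(np.diff(r.astype(int)));print(col,d)
for an in(0,.05,.1,.2,.3,.37): print(an,[proj("wrist",world(.095-.187*np.cos(an),y,.11+.187*np.sin(an))).round(1) for y in(-.176,-.12)])
print("front wall",proj("wrist",world(-.095,-.15,.11)))
```

```text
13.1 pos [ 0.4599 -0.1091  0.1207] F [-0.8  0.3  1.6] gap 0.0001 chest -0.0651 -0.1107
235 [152 192 225 294 326 329]
255 [152 192 225 283]
0 [array([158.2, 198.8]), array([262.5, 198.7])]
0.05 [array([152.7, 204.4]), array([261.7, 204.4])]
0.1 [array([146.8, 211.5]), array([260.9, 211.4])]
0.2 [array([133.6, 230.6]), array([259.2, 230.5])]
0.3 [array([118.5, 257.6]), array([257.2, 257.6])]
0.37 [array([106.7, 282.3]), array([255.6, 282.3])]
front wall [206.27647583 193.36997776][ WARN:0@1.111] global loadsave.cpp:1063 imwrite_ Unsupported depth image for selected encoder is fallbacked to CV_8U.
```

Request:
apply_moves([
  {"dx":0,"dy":0,"dz":0.1,"wx":0,"wy":0,"wz":0,"jaw":-1},
  {"dx":0,"dy":0,"dz":0.1,"wx":0,"wy":0,"wz":0,"jaw":-1},
])

```text
t: 13.4
position: [0.4599, -0.109, 0.1128]
tcp_rot: [[-0.981, 0.195, 0.0], [0.195, 0.981, -0.0], [-0.0, -0.0, -1.0]]
contact_force: [-1.1, 0.3, 1.6]
finger_gap: -0.0005
```

```bash
cat >> h.py <<'E'
def lidrow():
    a=imaging.read_camera("wrist")[...,::-1].astype(int)
    for col in(235,255):
        r=(a[:,col,2]>110)&(a[:,col,1]<80); print(col,np.flatnonzero(np.diff(r.astype(int))))
    print({an:(proj("wrist",world(.095-.187*np.cos(an),-.12,.11+.187*np.sin(an)))[1].round(0),proj("wrist",world(.095-.185*np.cos(an)+.006*np.sin(an),-.12,.11+.185*np.sin(an)-.006*np.cos(an)))[1].round(0)) for an in(0,.05,.1,.15,.2,.25)},"front",proj("wrist",world(-.095,-.15,.11))[1].round(0))
E
python3 -c "
from h import *
st();lidrow()"
```

```text
13.4 pos [ 0.4599 -0.109   0.1128] F [-1.1  0.3  1.6] gap -0.0005 chest -0.0651 -0.1107
235 [154 196 221 297 327 329]
255 [154 196 221 283]
{0: (np.float64(202.0), np.float64(203.0)), 0.05: (np.float64(208.0), np.float64(209.0)), 0.1: (np.float64(216.0), np.float64(217.0)), 0.15: (np.float64(225.0), np.float64(226.0)), 0.2: (np.float64(237.0), np.float64(238.0)), 0.25: (np.float64(250.0), np.float64(251.0))} front 197.0
```

The lid is closing under the tip, now at about 0.13 rad. I'm continuing slowly.

Request:
apply_moves([
  {"dx":0,"dy":0,"dz":0.09,"wx":0,"wy":0,"wz":0,"jaw":-1},
  {"dx":0,"dy":0,"dz":0.09,"wx":0,"wy":0,"wz":0,"jaw":-1},
  {"dx":0,"dy":0,"dz":0.09,"wx":0,"wy":0,"wz":0,"jaw":-1},
  {"dx":0,"dy":0,"dz":0.09,"wx":0,"wy":0,"wz":0,"jaw":-1},
])

```text
t: 13.95
position: [0.4598, -0.109, 0.0983]
tcp_rot: [[-0.981, 0.195, -0.0], [0.195, 0.981, 0.0], [0.0, 0.0, -1.0]]
contact_force: [-0.8, 0.0, 1.3]
finger_gap: 0.0003
```

```bash
python3 -c "
from h import *
st();lidrow()"
```

```text
13.95 pos [ 0.4598 -0.109   0.0983] F [-0.8  0.   1.3] gap 0.0003 chest -0.0652 -0.1107
235 [158 205 215 295 327 330]
255 [158 205 215 283]
{0: (np.float64(211.0), np.float64(211.0)), 0.05: (np.float64(218.0), np.float64(219.0)), 0.1: (np.float64(227.0), np.float64(228.0)), 0.15: (np.float64(238.0), np.float64(238.0)), 0.2: (np.float64(251.0), np.float64(251.0)), 0.25: (np.float64(266.0), np.float64(267.0))} front 205.0
```

Request:
apply_moves([
  {"dx":0,"dy":0,"dz":0.07,"wx":0,"wy":0,"wz":0,"jaw":-1},
  {"dx":0,"dy":0,"dz":0.07,"wx":0,"wy":0,"wz":0,"jaw":-1},
  {"dx":0,"dy":0,"dz":0,"wx":0,"wy":0,"wz":0,"jaw":-1},
])

```text
t: 14.38
position: [0.4598, -0.109, 0.0927]
tcp_rot: [[-0.981, 0.195, -0.0], [0.195, 0.981, 0.0], [0.0, 0.0, -1.0]]
contact_force: [-0.3, 0.4, 0.0]
finger_gap: 0.0003
```

```bash
python3 -c "
from h import *
st();lidrow()"
```

```text
14.38 pos [ 0.4598 -0.109   0.0927] F [-0.3  0.4  0. ] gap 0.0003 chest -0.0652 -0.1107
235 [159 208 213 298 327 330]
255 [159 209 213 283]
{0: (np.float64(214.0), np.float64(214.0)), 0.05: (np.float64(222.0), np.float64(222.0)), 0.1: (np.float64(231.0), np.float64(231.0)), 0.15: (np.float64(242.0), np.float64(243.0)), 0.2: (np.float64(256.0), np.float64(256.0)), 0.25: (np.float64(272.0), np.float64(272.0))} front 208.0
```

Request:
apply_moves([
  {"dx":0,"dy":0,"dz":0.05,"wx":0,"wy":0,"wz":0,"jaw":-1},
  {"dx":0,"dy":0,"dz":0.05,"wx":0,"wy":0,"wz":0,"jaw":-1},
  {"dx":0,"dy":0,"dz":0,"wx":0,"wy":0,"wz":0,"jaw":-1},
])

```text
t: 14.8
position: [0.4598, -0.109, 0.0888]
tcp_rot: [[-0.981, 0.195, -0.0], [0.195, 0.981, 0.0], [0.0, 0.0, -1.0]]
contact_force: [0.4, -0.2, 0.5]
finger_gap: -0.0003
```

```bash
python3 -c "
from h import *
st();lidrow()"
```

```text
14.8 pos [ 0.4598 -0.109   0.0888] F [ 0.4 -0.2  0.5] gap -0.0003 chest -0.0652 -0.1107
235 [160 298 327 330]
255 [160 283]
{0: (np.float64(217.0), np.float64(217.0)), 0.05: (np.float64(225.0), np.float64(225.0)), 0.1: (np.float64(234.0), np.float64(235.0)), 0.15: (np.float64(246.0), np.float64(246.0)), 0.2: (np.float64(260.0), np.float64(261.0)), 0.25: (np.float64(278.0), np.float64(277.0))} front 211.0
```

Request:
apply_moves([
  {"dx":0,"dy":0,"dz":0.06,"wx":0,"wy":0,"wz":0,"jaw":-1},
  {"dx":0,"dy":0,"dz":0.03,"wx":0,"wy":0,"wz":0,"jaw":-1},
  {"dx":0,"dy":0,"dz":0,"wx":0,"wy":0,"wz":0,"jaw":-1},
])

```text
t: 15.22
position: [0.4599, -0.109, 0.0852]
tcp_rot: [[-0.981, 0.195, -0.0], [0.195, 0.981, 0.0], [0.0, 0.0, -1.0]]
contact_force: [-0.2, -0.3, -0.1]
finger_gap: -0.0005
```

```bash
python3 -c "
from h import *
st();lidrow()"
```

```text
15.22 pos [ 0.4599 -0.109   0.0852] F [-0.2 -0.3 -0.1] gap -0.0005 chest -0.0652 -0.1107
235 [161 297 327 330]
255 [161 283]
{0: (np.float64(220.0), np.float64(219.0)), 0.05: (np.float64(228.0), np.float64(228.0)), 0.1: (np.float64(238.0), np.float64(238.0)), 0.15: (np.float64(250.0), np.float64(250.0)), 0.2: (np.float64(265.0), np.float64(265.0)), 0.25: (np.float64(283.0), np.float64(282.0))} front 213.0
```

Request:
apply_moves([
  {"dx":0,"dy":0,"dz":0.06,"wx":0,"wy":0,"wz":0,"jaw":-1},
  {"dx":0,"dy":0,"dz":0.04,"wx":0,"wy":0,"wz":0,"jaw":-1},
  {"dx":0,"dy":0,"dz":0,"wx":0,"wy":0,"wz":0,"jaw":-1},
])

```text
t: 15.65
position: [0.4598, -0.109, 0.0812]
tcp_rot: [[-0.981, 0.195, -0.0], [0.195, 0.981, 0.0], [0.0, 0.0, -1.0]]
contact_force: [-0.7, 0.3, -0.2]
finger_gap: 0.0002
```

Run:
```python
from h import *
s=st()
a=imaging.read_camera("wrist");cv2.imwrite("pics/w10.png",a[...,::-1]);b=imaging.read_camera("scene");cv2.imwrite("pics/s10.png",b[...,::-1])
b=b.astype(int)
# inner dark (chest inside / gap) and red rows in scene along columns across front edge
for col in(165,180,195,215):
    print(col,b[205:250:3,col,0].tolist(),"a=0 edge row",[proj("scene",world(-.092,y,.11)).round(0).tolist() for y in(-.15,-.1,-.05)])
# knob tip (dark blob) wrist
g=a.max(2);m=((g<60)).astype(np.uint8)[:, 400:]
n,l,stt,ce=cv2.connectedComponentsWithStats(m)
print([(stt[i].tolist(),(ce[i]+[400,0]).round(0).tolist()) for i in range(1,n) if stt[i,4]>150])
for an in(0,.03,.06,.1,.2):
    f=lambda h:proj("wrist",world(.095-.155*np.cos(an)+h*np.sin(an),.02,.11+.155*np.sin(an)+h*np.cos(an))).round(0)
    print(an,"knob top",f(.058),"black base",f(.024))
```

```text
15.65 pos [ 0.4598 -0.109   0.0812] F [-0.7  0.3 -0.2] gap 0.0002 chest -0.0652 -0.1107
165 [67, 46, 45, 47, 48, 44, 40, 38, 42, 42, 46, 104, 140, 137, 159] a=0 edge row [[158.0, 241.0], [180.0, 232.0], [201.0, 222.0]]
180 [39, 41, 42, 39, 39, 39, 40, 39, 42, 44, 111, 114, 83, 148, 235] a=0 edge row [[158.0, 241.0], [180.0, 232.0], [201.0, 222.0]]
195 [68, 56, 46, 43, 39, 103, 143, 140, 139, 140, 140, 152, 237, 236, 234] a=0 edge row [[158.0, 241.0], [180.0, 232.0], [201.0, 222.0]]
215 [65, 63, 123, 142, 132, 192, 247, 140, 205, 224, 230, 236, 237, 235, 235] a=0 edge row [[158.0, 241.0], [180.0, 232.0], [201.0, 222.0]]
[([0, 350, 117, 70, 4044], [439.0, 396.0])]
0 knob top [690. 380.] black base [603. 317.]
0.03 knob top [704. 396.] black base [612. 326.]
0.06 knob top [718. 413.] black base [621. 335.]
0.1 knob top [738. 438.] black base [634. 349.]
0.2 knob top [791. 512.] black base [670. 390.]
```

Run:
```python
from h import *
a=cv2.imread("pics/w10.png").astype(int)
red=(a[...,2]>90)&(a[...,1]<80)&(a[...,0]<80)
print([(r,int(np.flatnonzero(red[r])[0]),int(np.flatnonzero(red[r])[-1]),int(red[r].sum())) for r in range(150,420,15) if red[r].any()])
for n,y in(("chest",-.18),("lid",-.176)): print(n,[proj("wrist",world(x,y,.11)).round(0).tolist() for x in(-.095,-.05,0,.05)])
print("lid .05",[proj("wrist",world(.095-s*np.cos(.05),-.176,.11+s*np.sin(.05))).round(0).tolist() for s in(.187,.145,.095,.045)])
print("staple/plate white cols", [(r,np.flatnonzero(a[r].min(1)>170)[[0,-1]].tolist()) for r in range(200,360,12) if (a[r].min(1)>170).any()])
for col in (230,260,420): print(col,[tuple(a[r,col]) for r in range(205,250,4)])
print("grasp tip",proj("wrist",monitor.observe()["position"]), proj("wrist",monitor.observe()["position"]+[0,0,.025]))
```

```text
[(165, 182, 559, 377), (180, 163, 559, 397), (195, 145, 559, 415), (210, 133, 559, 427), (225, 193, 524, 332), (240, 159, 518, 360), (255, 159, 506, 348), (270, 165, 395, 223), (285, 166, 393, 170), (300, 236, 375, 67), (315, 241, 342, 27), (330, 193, 364, 12), (345, 161, 396, 6), (360, 419, 421, 3), (375, 273, 446, 5), (390, 167, 471, 14), (405, 157, 496, 12)]
chest [[121.0, 216.0], [134.0, 306.0], [147.0, 389.0], [157.0, 460.0]]
lid [[130.0, 216.0], [143.0, 306.0], [154.0, 389.0], [164.0, 460.0]]
lid .05 [[123.0, 231.0], [137.0, 315.0], [151.0, 397.0], [163.0, 463.0]]
staple/plate white cols [(200, [0, 134]), (212, [0, 127]), (224, [0, 121]), (236, [0, 124]), (248, [0, 126]), (260, [0, 128]), (272, [0, 559]), (284, [0, 559]), (296, [0, 525]), (308, [0, 559]), (320, [0, 559]), (332, [0, 559]), (344, [0, 557]), (356, [0, 134])]
230 [(np.int64(42), np.int64(45), np.int64(161)), (np.int64(51), np.int64(55), np.int64(208)), (np.int64(42), np.int64(46), np.int64(171)), (np.int64(41), np.int64(46), np.int64(169)), (np.int64(49), np.int64(53), np.int64(195)), (np.int64(51), np.int64(57), n
[... 740 characters left out ...]
(np.int64(56), np.int64(60), np.int64(220)), (np.int64(56), np.int64(61), np.int64(220))]
420 [(np.int64(43), np.int64(47), np.int64(164)), (np.int64(48), np.int64(53), np.int64(189)), (np.int64(42), np.int64(47), np.int64(177)), (np.int64(46), np.int64(50), np.int64(174)), (np.int64(44), np.int64(50), np.int64(174)), (np.int64(54), np.int64(59), np.int64(220)), (np.int64(60), np.int64(65), np.int64(225)), (np.int64(55), np.int64(62), np.int64(220)), (np.int64(58), np.int64(62), np.int64(219)), (np.int64(51), np.int64(53), np.int64(212)), (np.int64(54), np.int64(58), np.int64(216)), (np.int64(54), np.int64(60), np.int64(215))]
grasp tip [279.9665511  251.32088087] [280.13750704 273.57157995]
```

Request:
apply_moves([
  {"dx":0,"dy":0,"dz":0.06,"wx":0,"wy":0,"wz":0,"jaw":-1},
  {"dx":0,"dy":0,"dz":0.04,"wx":0,"wy":0,"wz":0,"jaw":-1},
  {"dx":0,"dy":0,"dz":0,"wx":0,"wy":0,"wz":0,"jaw":-1},
])

```text
t: 16.12
position: [0.4598, -0.109, 0.0772]
tcp_rot: [[-0.981, 0.195, -0.0], [0.195, 0.981, 0.0], [0.0, 0.0, -1.0]]
contact_force: [1.1, -0.3, 0.3]
finger_gap: -0.0001
```

Run:
```python
from h import *
st()
a=imaging.read_camera("wrist")[...,::-1].astype(int)
print([(r,int(a[r,225:265,2].mean())) for r in range(200,240,2)])
for an in(0,.02,.04,.06): print(an,"top edge",proj("wrist",world(.095-.187*np.cos(an),-.12,.11+.187*np.sin(an)))[1].round(1),"bottom",proj("wrist",world(.095-.187*np.cos(an),-.12,.104+.187*np.sin(an)))[1].round(1))
print("rim",[proj("wrist",world(-.095,-.12,z))[1].round(1) for z in(.11,.104)])
```

```text
16.12 pos [ 0.4598 -0.109   0.0772] F [ 1.1 -0.3  0.3] gap -0.0001 chest -0.0652 -0.1107
[(200, 162), (202, 163), (204, 164), (206, 164), (208, 163), (210, 165), (212, 168), (214, 169), (216, 168), (218, 168), (220, 188), (222, 219), (224, 222), (226, 222), (228, 221), (230, 219), (232, 217), (234, 217), (236, 217), (238, 217)]
0 top edge 226.2 bottom 221.4
0.02 top edge 229.5 bottom 224.5
0.04 top edge 233.1 bottom 227.8
0.06 top edge 237.0 bottom 231.4
rim [np.float64(219.6), np.float64(215.0)]
```

Request:
apply_moves([
  {"dx":0,"dy":0,"dz":0.05,"wx":0,"wy":0,"wz":0,"jaw":-1},
  {"dx":0,"dy":0,"dz":0.05,"wx":0,"wy":0,"wz":0,"jaw":-1},
  {"dx":0,"dy":0,"dz":0,"wx":0,"wy":0,"wz":0,"jaw":-1},
])

```text
t: 16.55
position: [0.4598, -0.109, 0.0731]
tcp_rot: [[-0.981, 0.195, -0.0], [0.195, 0.981, 0.0], [0.0, 0.0, -1.0]]
contact_force: [0.4, -0.1, 0.6]
finger_gap: -0.0001
```

```bash
cat >> h.py <<'E'
def chk():
    st();a=imaging.read_camera("wrist")[...,::-1].astype(int)
    print([(r,int(a[r,225:265,2].mean())) for r in range(206,240,2)])
    print({an:proj("wrist",world(.095-.187*np.cos(an),-.12,.11+.187*np.sin(an)))[1].round(1) for an in(0,.02,.04)})
E
python3 -c "
from h import *
chk()"
```

```text
16.55 pos [ 0.4598 -0.109   0.0731] F [ 0.4 -0.1  0.6] gap -0.0001 chest -0.0652 -0.1107
[(206, 164), (208, 164), (210, 164), (212, 166), (214, 166), (216, 165), (218, 167), (220, 203), (222, 222), (224, 223), (226, 223), (228, 222), (230, 218), (232, 218), (234, 217), (236, 217), (238, 217)]
{0: np.float64(229.7), 0.02: np.float64(233.1), 0.04: np.float64(236.8)}
```

The lid edge stays fixed in the image while the reported TCP drops, so I don't trust the reported pose yet. I'll check it against a static object, the tape roll.

Run:
```python
from h import *
s=monitor.observe();K,R,t=cam("wrist");print("cam",(-R.T@t).round(4), "q",s["joints"].round(2),"tau",s["joint_torque"].round(2),"vel",s["joint_vel"].round(2))
a=imaging.read_camera("wrist")[...,::-1];cv2.imwrite("pics/w11.png",a)
b=imaging.read_camera("scene")[...,::-1];cv2.imwrite("pics/s11.png",b)
tape=None
for n,z in(("w8",.2494),("w9",.1207),("w10",.0812),("w11",s["position"][2])):
    I=cv2.imread(f"pics/{n}.png");m=((I.min(2)>215)&(I.max(2).astype(int)-I.min(2)<25)).astype(np.uint8);m[:,230:]=0
    k,l,S,C=cv2.connectedComponentsWithStats(m);i=1+np.argmax(S[1:,4])
    c=(K,R,t-R@np.array([0 if n!="w8" else .0112,0 if n!="w8" else -.002,z-s["position"][2]]))
    if tape is None: tape=onz(0,(S[i,0]+S[i,2]/2,S[i,1]+S[i,3]/2),.045,c);print("tape",tape)
    r=[proj(0,tape+[.05*np.cos(f),.05*np.sin(f),0],c) for f in np.arange(0,6.28,.1)];r=np.array(r)
    print(n,S[i].tolist(),"pred bbox",r.min(0).round(0),r.max(0).round(0))
d=cv2.absdiff(cv2.imread("pics/s10.png"),b).max(2);print("scene diff",np.argwhere(d>40).min(0) if (d>40).any() else None,np.argwhere(d>40).max(0) if (d>40).any() else None,(d>40).sum())
```

```text
cam [ 0.3778 -0.0933  0.255 ] q [ -27.12   -1.47  119.71    0.     61.77 -105.86] tau [-0.000e+00 -2.737e+01 -2.848e+01 -0.000e+00 -1.000e-02 -0.000e+00] vel [ 0.04 -0.11 -0.08  0.03  0.15  0.05]
tape [ 0.52635874 -0.27990266  0.045     ]
w8 [98, 205, 89, 82, 2634] pred bbox [ 98. 204.] [187. 285.]
w9 [27, 269, 125, 106, 4727] pred bbox [ 27. 268.] [151. 373.]
w10 [0, 296, 134, 114, 4459] pred bbox [ -9. 295.] [134. 411.]
w11 [0, 302, 129, 116, 3836] pred bbox [-18. 302.] [129. 420.]
scene diff [ 27 102] [251 268] 2151
```

The reported pose is right: the tape prediction matches to 1 px. So the fingertips must really sit about 35 mm behind the nominal TCP, which also explains the weak grip, and the lid may not be fully shut yet. I'll keep lowering until there is a firm contact force.

Request:
apply_moves([
  {"dx":0,"dy":0,"dz":0.05,"wx":0,"wy":0,"wz":0,"jaw":-1},
  {"dx":0,"dy":0,"dz":0.05,"wx":0,"wy":0,"wz":0,"jaw":-1},
  {"dx":0,"dy":0,"dz":0,"wx":0,"wy":0,"wz":0,"jaw":-1},
])

```text
t: 17.08
position: [0.46, -0.1091, 0.0716]
tcp_rot: [[-0.981, 0.195, -0.001], [0.195, 0.981, 0.0], [0.001, -0.0, -1.0]]
contact_force: [-7.8, 3.3, 17.7]
finger_gap: 0.0001
```

Run:
```python
from h import *
st()
a=imaging.read_camera("wrist")[...,::-1];cv2.imwrite("pics/w12.png",a)
for n in("w8","w9","w10","w11","w12"):
    I=cv2.imread(f"pics/{n}.png").astype(int);v=I[:,225:265,2].mean(1);d=np.diff(v);e=[(int(r),int(d[r])) for r in range(130,310) if abs(d[r])>9];print(n,e)
```

```text
17.07 pos [ 0.46   -0.1091  0.0716] F [-7.8  3.3 17.7] gap 0.0001 chest -0.0649 -0.1108
w8 [(133, 34), (134, 33), (136, -9), (137, -14), (138, -10), (139, -26), (140, -49), (141, -31), (142, 23), (143, 29), (144, 15), (145, 12), (191, 9), (192, 13), (193, 13), (194, 12), (195, 12), (196, 10), (282, -16), (283, -30), (284, -17)]
w9 [(152, 24), (153, 21), (184, 17), (185, 21), (186, 10), (224, -18), (282, -16), (283, -18), (284, -9), (293, 10)]
w10 [(135, -14), (136, -15), (137, -10), (161, 13), (162, 24), (163, 16), (206, 11), (207, 24), (208, 14), (210, -18), (211, -12), (220, 16), (221, 18), (222, 9), (282, -16), (283, -20), (284, -10)]
w11 [(138, -11), (139, -16), (140, -11), (163, 9), (164, 25), (165, 19), (218, 13), (219, 23), (220, 15), (282, -16), (283, -20), (284, -10)]
w12 [(138, -10), (139, -16), (140, -12), (164, 23), (165, 21), (218, 24), (219, 19), (282, -16), (283, -20), (284, -10)]
```

Firm contact now: 17.7 N with the descent stalled, so the lid is on its stop. I'll press slightly more, then lift and go above the knob with the jaws part open.

Request:
apply_moves([
  {"dx":0,"dy":0,"dz":0.03,"wx":0,"wy":0,"wz":0,"jaw":-1},
  {"dx":0,"dy":0,"dz":0,"wx":0,"wy":0,"wz":0,"jaw":-1},
  {"dx":0,"dy":0,"dz":0,"wx":0,"wy":0,"wz":0,"jaw":-1},
])

```text
t: 17.5
position: [0.4601, -0.1091, 0.0715]
tcp_rot: [[-0.981, 0.195, -0.002], [0.195, 0.981, 0.0], [0.002, -0.0, -1.0]]
contact_force: [-12.2, 4.5, 25.8]
finger_gap: -0.0004
```

Request:
apply_moves([
  {"dx":0,"dy":0,"dz":-0.5,"wx":0,"wy":0,"wz":0,"jaw":-1},
  {"dx":0,"dy":0,"dz":-1,"wx":0,"wy":0,"wz":0,"jaw":-0.2},
  {"dx":0,"dy":0.2,"dz":-0.9,"wx":0,"wy":0,"wz":0,"jaw":-0.2},
  {"dx":0,"dy":0.9,"dz":-0.1,"wx":0,"wy":0,"wz":0,"jaw":-0.2},
  {"dx":-0.1,"dy":1,"dz":0,"wx":0,"wy":0,"wz":0,"jaw":-0.2},
  {"dx":0,"dy":0.9,"dz":0,"wx":0,"wy":0,"wz":0,"jaw":-0.2},
  {"dx":0,"dy":0.25,"dz":0,"wx":0,"wy":0,"wz":0,"jaw":-0.2},
  {"dx":0,"dy":0,"dz":0,"wx":0,"wy":0,"wz":0,"jaw":-0.2},
])

```text
t: 18.5
position: [0.4891, 0.0177, 0.168]
tcp_rot: [[-0.981, 0.194, -0.0], [0.194, 0.981, -0.0], [0.0, -0.0, -1.0]]
contact_force: [-1.0, 1.0, -0.1]
finger_gap: 0.0341
```

Run:
```python
from h import *
st()
a=imaging.read_camera("wrist")[...,::-1];cv2.imwrite("pics/w13.png",a)
m=(a.max(2)<60).astype(np.uint8)
k,l,S,C=cv2.connectedComponentsWithStats(m)
print([(S[i].tolist(),C[i].round(0).tolist()) for i in range(1,k) if S[i,4]>100])
for an in(0,.03,.1):
    f=lambda h:proj("wrist",world(.095-.155*np.cos(an)+h*np.sin(an),.02,.11+.155*np.sin(an)+h*np.cos(an))).round(0)
    print(an,"knob top",f(.058),"black base",f(.024),"rod",f(.018),"edge",[proj("wrist",world(.095-.187*np.cos(an),y,.11+.187*np.sin(an))).round(0) for y in(-.1,.09)])
print("tip",proj("wrist",monitor.observe()["position"]+[0,0,.038]),"keeper top",proj("wrist",world(-.06,.117,.137)))
# ascii of darkness near knob
g=a[190:360:8,230:330:4]
for r,row in zip(range(190,360,8),g): print(r,"".join("k" if p.max()<60 else "r" if p[2]>110 and p[1]<80 else "w" if p.min()>140 else "y" if p[2]>150 and p[0]<120 else "." for p in row))
```

```text
18.5 pos [0.4891 0.0177 0.168 ] F [-1.   1.  -0.1] gap 0.0341 chest -0.0613 0.0193
[([271, 219, 27, 44, 943], [284.0, 241.0]), ([20, 274, 518, 146, 28479], [282.0, 375.0])]
0 knob top [282. 253.] black base [282. 230.] rod [282. 227.] edge [array([ 99., 171.]), array([388., 171.])]
0.03 knob top [282. 260.] black base [282. 234.] rod [282. 230.] edge [array([ 95., 173.]), array([391., 173.])]
0.1 knob top [283. 278.] black base [282. 245.] rod [282. 240.] edge [array([ 85., 179.]), array([397., 179.])]
tip [280.23721415 287.52650372] keeper top [439.57135502 231.84001203]
190 yyyyyyrrrrrrrrrrrrrrrrrrr
198 wwwwwwwwwwwwwwww...wwwwww
206 w....wwwwwwwwwwwwwwwwwwww
214 wwwwwwwwwwwwwwwwwwwwwwwww
222 wwwwwwwwwwwwkkkkwwwwwwwww
230 wwwwwwwwwwwkkkkkkwwwwwwww
238 wwwwwwwwwwwkkkkkk.wwwwwww
246 wwwwwyyyyyrkkkkkkryyyyyyy
254 yyyyyyyyyyrkkkkkkryyyyyyy
262 yyyyyyyyyyyyrkkryyyyyyyyy
270 yyyyyyyyyyyyyyyyyyyyyyyyy
278 .kryyyyyyyyyyyyyyyyyyyrk.
286 .k.yyyyyyyyyyyyyyyyyyyrkk
294 kkkyyyyyyyyyyyyyyyyyyyrkk
302 kkkyyyyyyyyyyyyyyyyyyyrkk
310 kkkyyyyyyyyyyyyyyyyyyyrkk
318 kk.yyyyyyyyyyyyyyyyyyyrkk
326 kkryyyyyyyyyyyyyyyyyyyykk
334 kkyyyyyyyyyyyyyyyyyyyyy.k
342 k.yyyyyyyyyyyyyyyyyyyyyrk
350 kryyyyyyyyyyyyyyyyyyyyyyk
358 kyyyyyyyyyyyyyyyyyyyyyyyr
```

The knob blob (rows 219–263) matches the shut-lid prediction, and the bolt is drawn to about 3 mm. I'll descend onto the knob and grip it.

Request:
apply_moves([
  {"dx":0,"dy":0.05,"dz":0.3,"wx":0,"wy":0,"wz":0,"jaw":-0.2},
  {"dx":0,"dy":0,"dz":0.4,"wx":0,"wy":0,"wz":0,"jaw":-0.2},
  {"dx":0,"dy":0,"dz":0.4,"wx":0,"wy":0,"wz":0,"jaw":-0.2},
  {"dx":0,"dy":0,"dz":0.4,"wx":0,"wy":0,"wz":0,"jaw":-0.2},
  {"dx":0,"dy":0,"dz":0.2,"wx":0,"wy":0,"wz":0,"jaw":-0.2},
  {"dx":0,"dy":0,"dz":0,"wx":0,"wy":0,"wz":0,"jaw":-1},
  {"dx":0,"dy":0,"dz":0,"wx":0,"wy":0,"wz":0,"jaw":-1},
  {"dx":0,"dy":0,"dz":0,"wx":0,"wy":0,"wz":0,"jaw":-1},
], grip_force=40)

```text
t: 19.55
position: [0.4892, 0.0198, 0.0997]
tcp_rot: [[-0.981, 0.195, -0.001], [0.195, 0.981, 0.0], [0.001, 0.0, -1.0]]
contact_force: [1.4, 0.8, -7.5]
finger_gap: 0.015
```

Gripped, gap 15 mm. Sliding the bolt home.

Request:
apply_moves([
  {"dx":0,"dy":0.1,"dz":0,"wx":0,"wy":0,"wz":0,"jaw":-1},
  {"dx":0,"dy":0.15,"dz":0,"wx":0,"wy":0,"wz":0,"jaw":-1},
  {"dx":0,"dy":0.15,"dz":0,"wx":0,"wy":0,"wz":0,"jaw":-1},
  {"dx":0,"dy":0.15,"dz":0,"wx":0,"wy":0,"wz":0,"jaw":-1},
  {"dx":0,"dy":0.15,"dz":0,"wx":0,"wy":0,"wz":0,"jaw":-1},
  {"dx":0,"dy":0.15,"dz":0,"wx":0,"wy":0,"wz":0,"jaw":-1},
  {"dx":0,"dy":0.15,"dz":0,"wx":0,"wy":0,"wz":0,"jaw":-1},
  {"dx":0,"dy":0.1,"dz":0,"wx":0,"wy":0,"wz":0,"jaw":-1},
  {"dx":0,"dy":0,"dz":0,"wx":0,"wy":0,"wz":0,"jaw":-1},
])

```text
t: 20.68
position: [0.4984, 0.0635, 0.1002]
tcp_rot: [[-0.981, 0.195, 0.001], [0.195, 0.981, 0.001], [-0.0, 0.001, -1.0]]
contact_force: [2.4, 0.1, -10.1]
finger_gap: 0.0149
```

```bash
python3 -c "
from h import *
st()"
```

```text
20.68 pos [0.4984 0.0635 0.1002] F [  2.4   0.1 -10.1] gap 0.0149 chest -0.0611 0.066
```

Request:
apply_moves([
  {"dx":0,"dy":0.05,"dz":0,"wx":0,"wy":0,"wz":0,"jaw":-1},
  {"dx":0,"dy":0.05,"dz":0,"wx":0,"wy":0,"wz":0,"jaw":-1},
  {"dx":0,"dy":0.04,"dz":0,"wx":0,"wy":0,"wz":0,"jaw":-1},
  {"dx":0,"dy":0,"dz":0,"wx":0,"wy":0,"wz":0,"jaw":-1},
  {"dx":0,"dy":0,"dz":0,"wx":0,"wy":0,"wz":0,"jaw":-1},
])

```text
t: 21.3
position: [0.4991, 0.067, 0.1002]
tcp_rot: [[-0.981, 0.195, -0.001], [0.195, 0.981, -0.003], [0.0, -0.003, -1.0]]
contact_force: [0.2, -7.4, -9.1]
finger_gap: 0.0147
```

```bash
python3 -c "
from h import *
st()"
```

```text
21.3 pos [0.4991 0.067  0.1002] F [ 0.2 -7.4 -9.1] gap 0.0147 chest -0.0611 0.0696
```

Request:
apply_moves([
  {"dx":0,"dy":0.05,"dz":0,"wx":0,"wy":0,"wz":0,"jaw":-1},
  {"dx":0,"dy":0,"dz":0,"wx":0,"wy":0,"wz":0,"jaw":-1},
  {"dx":0,"dy":0,"dz":0,"wx":0,"wy":0,"wz":0,"jaw":-1},
])

```text
t: 21.68
position: [0.4991, 0.0671, 0.1002]
tcp_rot: [[-0.981, 0.195, -0.002], [0.195, 0.981, -0.007], [0.001, -0.007, -1.0]]
contact_force: [-0.9, -15.3, -8.4]
finger_gap: 0.015
```

At the stop: no further travel while the force doubled. I'll relax, release with a small opening and lift.

Request:
apply_moves([
  {"dx":0,"dy":-0.09,"dz":0,"wx":0,"wy":0,"wz":0,"jaw":-1},
  {"dx":0,"dy":0,"dz":0,"wx":0,"wy":0,"wz":0,"jaw":-0.3},
  {"dx":0,"dy":0,"dz":0,"wx":0,"wy":0,"wz":0,"jaw":-0.3},
  {"dx":0,"dy":0,"dz":0,"wx":0,"wy":0,"wz":0,"jaw":-0.3},
  {"dx":0,"dy":0,"dz":-0.3,"wx":0,"wy":0,"wz":0,"jaw":-0.3},
  {"dx":0,"dy":0,"dz":-0.6,"wx":0,"wy":0,"wz":0,"jaw":-0.3},
  {"dx":0,"dy":0,"dz":-1,"wx":0,"wy":0,"wz":0,"jaw":-0.3},
  {"dx":0,"dy":0,"dz":-1,"wx":0,"wy":0,"wz":0,"jaw":-0.3},
  {"dx":0,"dy":0,"dz":0,"wx":0,"wy":0,"wz":0,"jaw":-0.3},
])

```text
t: 22.8
position: [0.5016, 0.0666, 0.2213]
tcp_rot: [[-0.981, 0.195, 0.009], [0.195, 0.981, -0.001], [-0.009, 0.001, -1.0]]
contact_force: [0.2, 0.0, 0.4]
finger_gap: 0.0297
```

Run:
```python
from h import *
st()
a=imaging.read_camera("wrist")[...,::-1];cv2.imwrite("pics/w14.png",a)
m=(a.max(2)<60).astype(np.uint8);k,l,S,C=cv2.connectedComponentsWithStats(m)
print([(S[i].tolist(),C[i].round(0).tolist()) for i in range(1,k) if S[i,4]>100])
f=lambda y,z:proj("wrist",world(-.0615,y,z)).round(0)
print("home knob top",f(.068,.168),"base",f(.068,.134),"if 10mm short",f(.058,.168),"tip home",f(.135,.122),"keeper",f(.117,.137))
r=int(f(.135,.122)[1])
for q in range(r-24,r+25,6): print(q,"".join("w" if p.min()>140 else "r" if p[2]>110 and p[1]<80 else "y" if p[2]>150 and p[0]<120 else "." for p in a[q,280:480:3]))
b=imaging.read_camera("scene")[...,::-1];cv2.imwrite("pics/s14.png",b);s0=cv2.imread("pics/scene0.png")
for n,(y0,y1,x0,x1) in dict(hammer=(160,255,350,415),can=(150,220,320,355),tape=(300,362,102,165)).items():
    print(n,int((cv2.absdiff(b,s0)[y0:y1,x0:x1].max(2)>60).sum()))
```

```text
22.8 pos [0.5016 0.0666 0.2213] F [0.2 0.  0.4] gap 0.0297 chest -0.0586 0.0697
[([268, 192, 21, 32, 516], [278.0, 207.0]), ([23, 274, 512, 146, 28774], [282.0, 375.0])]
home knob top [277. 217.] base [278. 202.] if 10mm short [262. 217.] tip home [364. 197.] keeper [344. 203.]
173 wwwwwwwwyrrrryyyyyyyyyyyyyyyyyyyyryrrrryyyyyryy.......w............
179 wwww.....rrrryy.yyyyyyyyyyyyyyryryyyyyyyyyryry........ww...........
185 wwwwwwwwwrrrryyyyyyyyyyyyyywyyyyryryyryyyyrryy.......www...........
191 .wwwwwwwwwwwwwwwyyyyyyyywwwwwyryyryyyrryrrryyy........www..........
197 ...wwwwwwwwwwwwwyyyywwwwwwwwwyyyryyrryryyyrry..........ww..........
203 ...wwwwwwwwwwwwwwwwwwwwwwwww.yyyrrrrryrrryyyr......................
209 ...wwwwwwryyywwywwwwwwwwwwwyyrryyrryyyyyryrry......................
215 ...rwwwwwryyywwywwwwwwwwwwwyyyyyryyyrrryyyyyy......................
221 ..ryyyyyryyyyww.wwwwwwwwwwwyrryryrrrryyryryr.......................
hammer 0
can 0
tape 0
```

```bash
python3 -c "
from workcell import arm
print(arm.job_done())"
```

```text
the job is handed in; nothing more can be done
None
```

I drew the bolt back while the lid was open, pressed the lid shut, slid the bolt home into the keeper, let go and lifted clear. The job is handed in at about 22.8 s of the 53 s; it reported no verdict.

**What went differently from plan**
- **First grip:** my first close missed the knob, because the fingertips end about 38 mm short of the nominal TCP. The second grip caught only the edge of the stem.
- **Bolt and lid:** that second grip was enough to draw the bolt and lower the lid to about 0.37 rad. It then slipped, and the fingers pressed on the lid or bolt with about 55 N; the wrist limit is 120 N.
- **Closing the lid:** I finished with the closed fingertips at roughly 0.2 rad/s until the lid met its stop (18–26 N, no further travel). I then gripped the knob again, about 30 mm down the stem, for the slide home.

**Last checks**
- **Lid:** the knob in the wrist view was within about 2 mm of where a shut lid puts it.
- **Bolt:** the tool stalled as the side force rose from 7 to 15 N. Afterwards the knob was at column 278 (277 expected when home). The bolt tip ended at column 364, exactly as predicted.
- **Other objects:** the spray can, tape roll and hammer areas showed no changed pixels from the first scene picture.
- **Robot:** contact force was about 0.4 N after lifting, so it was touching nothing.

**What disagreed**
- My reading of the lid angle from its edge row in the image was about 0.1 rad too low, so I went by the contact force instead.
- The chest corners differed by 4–7 mm between the two fixed cameras.

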